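# Lengthen the telescoping cradle by one hole and lay the drying column in it

## Task

The column cradle is one hole too short for the steel drying column that lies beside it. Pinch the cradle's two snap buttons flush and slide the sleeve out until both buttons snap into the next hole, stopping as soon as it locks (never force it against the buttons). Then lay the column gently in the two V cradles with both of its collars between them, and leave everything else on the bench where it is.

Things in the scene. Friction and masses are not known exactly. Their poses are not given: they have to be found in the camera images.
- stand: The telescoping column cradle, bolted down: dark steel base plate 345 x 76 x 10 mm with a level square aluminium bar along the stand's x, its axis 60 mm above the bench, and a dark end post (30 mm along x, 44 wide) at x = -123 mm. Origin on the bench straight below the snap buttons; z up; +x is the way the sleeve slides out (longer); y across.
- sleeve: Square steel tube over the bar, 30 x 30 mm, 3 mm walls, top 75, underside 45 mm above the bench, x = -105 to +72 mm of its frame (the stand's shifted along x by joint extension), then a dark block 40 mm wide to x = 102. In each side a 13 mm hole at x = 0 and the next hole in a flush index strip set anywhere between x = -36 and -68 mm. Friction about 3 N; 6 to 20 N start it over pressed buttons.
- extension (a joint): How far the sleeve is slid out, m: about 0 at the start (buttons in the first holes), somewhere between 0.036 and 0.068 at the next holes: just where differs each time and is not measured; the snapping buttons tell. With a button out in its hole the sleeve has about 1 mm of play either way, then stops hard.
- button_l: Snap button on the +y side: steel stud 11 mm across, conical tip, 60 mm above the bench, in the bar at stand x = 0 (the sleeve does not carry it along). Out, its tip is 5.5 mm proud of the sleeve's side; its spring gives 1.5 N, flush 2.3 N. Pressed flush, its cone is pushed under the wall as the sleeve slides, and it springs out and locks at the next hole. Frame: the stand's, moved with it.
- button_r: The same snap button on the sleeve's -y side. Fingers that pinch both buttons flush rest on the sleeve's two sides; they then go along with the sleeve and leave the buttons behind under its walls.
- press_l (a joint): How far button_l is pushed in, m: 0 fully out, 0.0055 flush with the sleeve's side, 0.0085 under the wall.
- press_r (a joint): The same for button_r.
- clip (a point): Point half-way between the two buttons, on the bar's axis, 60 mm above the bench; fixed on the stand, axes as the stand's.
- cradle_a (a point): The fixed V cradle on the end post (stand x = -123 mm): this point is the axis of a column laid in it, 130 mm above the bench. Aluminium V of 90 degrees, 12 mm thick along x, open to the top, 55 mm wide at its rim 138 mm above the bench. Axes as the stand's.
- cradle_b (a point): The same point of the equal V cradle on the sleeve's outer end (sleeve x = +87 mm). The faces of the two cradles that look at each other are 198 mm apart at the start and 234 to 266 mm at the next hole. A column laid home has its middle about half-way between cradle_a and cradle_b.
- column: The steel drying column: round tube 22 mm across, 354 mm long, thin brass nipples at the ends (12 mm across, last 13 mm), about 0.4 kg. Two grey square collars, 44 x 44 mm, 8 mm thick, 111 mm either side of its middle (outer faces 230 mm apart) keep it from rolling. x is its long axis, either way round will do; this origin lies 22 mm off the axis, on the side that was down at the start.
- column_mid (a point): Centre of the column, on its axis, 22 mm above the bench as it lies at the start; x along its length. Grip it here.

How it is judged:
By the outcome, as a careful person would: the job done as asked, in the order asked, and still so for the second after the job is handed in, with the robot touching nothing.
It also fails if it takes over 58 s, if anything falls off the work surface, if the arm or the gripper's body presses on something with over 40 N, if the wrist force passes 120 N, or if a joint passes its speed limit or range.

## Robot

A 7-joint arm with a two-finger parallel gripper is mounted at the origin on the work surface. World frame = base frame: x ahead of the robot, y to its left, z up, the work surface at z = 0. Lengths are in m, angles in rad, forces in N, time in s.
With the tool pointing down it reaches from about 0.35 to 0.9 m from the base axis. Payload 8.1 kg.
Tool frame: the origin (TCP) lies at the centre of the arm's flange, where the gripper is bolted on; the fingertips stand 178 mm ahead of it and the grasp point (between the pads) lies 159 mm ahead of it; z points along the fingers, y is the line along which they close (so a half turn about z gives the same grasp; the last joint's range is limited). The gripper opens to 92 mm and grips with 3 to 60 N. Pads are 19 mm wide; open, the fingers measure 130 mm over their backs; the gripper's body (75 mm by 190 mm) begins 47 mm behind the grasp point.
Start: joints at [-1.41, 0.434, 0.025, 1.573, -0.012, 1.134, -0.075], TCP at [0.163, 0.603, 0.405] pointing down, gripper open.
Joint ranges: [-2.62, 2.62], [-0.44, 2.09], [-1.27, 1.32], [0.08, 2.57], [-1.32, 4.46], [0.12, 2], [-2.74, 2.74]. Speed limits (rad/s): [2.22, 2.22, 3.01, 3.01, 3.14, 3.14, 3.14].

## Interface

Orientations are given as a rotation vector (axis times angle).
In Python, from cell import arm gives the robot as it stands. The module is installed in compiled form; this text tells all that it offers.
- The arm moves only by the shell command python3 -m inch 'ROWS' [FORCE]. ROWS is text: rows parted by semicolons, each of 5 numbers parted by spaces: the shift along the tool's x, y, z in m, then the turn about the tool's z in rad, then the finger opening in m, from 0 to 0.0918. In form: x y z roll fingers; .... A call has 1 to 5 rows; each row is the pose to reach, as a shift and turn from the pose commanded when the call began, along the tool's axes at that moment; what a row does not reach only later rows make up. A row lasts 1/10 s, in which the tool goes at most 50 mm and 8.59 degrees, less where a joint would pass 70% of its speed; a pose out of reach is approached as far as the arm can. A call with a gripper value outside its range is refused whole. The fingers move at their own pace and stop on an object; FORCE is the grip in N (left out, the last holds). Time passes only in rows, so rows that repeat a pose let the fingers close. It gives the time, the measured TCP pose, the force, the opening and the grip force at its end, in the units of the state.
- arm.observe(): the state, without advancing time (a new reading comes with each control period).
- arm.get_image(name): name is "scene" or "side" or "wrist"; returns the picture (384x512x3 uint8, red, green, blue); there is no depth.
- arm.get_calibration(name): a dict with "intrinsics" (3x3 intrinsics, pixels), "pose" (4x4, takes a point from camera to world coordinates). Camera axes: x right, y up, looking along -z (the intrinsics and any distortion apply to the point x, -y, -z); pixel columns grow to the right and rows downward; lengths in m; the calibration is good to about 2 mm. The wrist camera is an equidistant fisheye: a pixel r from the principal point sees the ray r / f radians off the axis. A picture is of the moment at which its call begins: read the wrist's pose just before it. get_calibration takes no time and is no camera call; for the wrist camera it gives the pose at the moment of the call.
- arm.sign_off(): hands the job in; it is judged then, once.
Trained networks look in the newest picture that a camera, given by its name, has taken for a name from the list of things; names that differ only in an ending like _2 or _b are one class to them, and where a whole thing is asked for, a point or a joint stands for the part that bears it (a point fixed in the world has none). Each returns a list of dicts, best first, with "conf" (0 to 1); they miss things now and then, are a little off and sometimes report something else, mostly with a low value. They report only what shows in the picture. A call takes as long as a camera call.
- arm.look_for(camera, query): "point" ([row, column] in pixels, amid what is visible of it).
- arm.silhouettes(camera, query): "region" (384x512 bool, what is visible of it) and "point" ([row, column] in pixels, amid what is visible of it).
- arm.place_of(camera, query): "point" ([row, column] in pixels: a listed point, or the origin of a listed thing).
The state is a dict: "clock": time; "joints": joint angles; "dq": joint speeds; "joint_efforts": joint torques, N m; "position": TCP position; "ee_rot": TCP orientation; "force": force on the tool from outside, world axes, zero at the start; "ft_torque": the same for the moment, N m; "width": opening from 0.0 (shut) to 1.0 (fully open); "gripper_force": force on a finger pad.
Only numpy, scipy, OpenCV 4.12 (cv2) and the standard library are available. Lean on these libraries where they do the work, as an engineer would, in place of code of your own. Each camera call takes 0.05 s, during which the arm holds its last target. There are 200 camera calls.

## Working session

There is one attempt and no reset: what is moved stays moved. The work goes in short steps, Python scripts to look and compute and a shell command to move; the robot and the scene stay as the last step left them, time stands still between calls to the robot, and variables do not carry over. Pictures are saved under pics/ and viewed, at most 12 in all, crops included, and the job is handed in when it is done.

```bash
mkdir -p pics; ls; cat > h.py <<'E'
import numpy as np,cv2
from cell import arm
from scipy.spatial.transform import Rotation as R
def ray(cam,p):
    c=arm.get_calibration(cam);K=np.array(c["intrinsics"]);P=np.array(c["pose"])
    u=(p[1]-K[0,2])/K[0,0];v=(p[0]-K[1,2])/K[1,1]
    if cam=="wrist":
        t=np.hypot(u,v);s=np.sin(t)/max(t,1e-9);d=np.array([u*s,-v*s,-np.cos(t)])
    else: d=np.array([u,-v,-1.])
    d=P[:3,:3]@d
    return P[:3,3],d/np.linalg.norm(d)
def atz(cam,p,z):
    o,d=ray(cam,p);return o+d*(z-o[2])/d[2]
def tri(rs):
    A=0;b=0
    for o,d in rs:
        M=np.eye(3)-np.outer(d,d);A=A+M;b=b+M@o
    x=np.linalg.solve(A,b);return x,[np.linalg.norm(np.cross(x-o,d)) for o,d in rs]
def save(cam,name):
    im=arm.get_image(cam);cv2.imwrite(f"pics/{name}.png",np.ascontiguousarray(im[:,:,::-1]));return im
E
python3 - <<'E'
from h import *
s=arm.observe();print(s["clock"],s["position"],s["ee_rot"],s["force"])
Z=dict(clip=.06,cradle_a=.13,cradle_b=.13,column_mid=.022,button_l=0,button_r=0,stand=0)
for c in ("scene","side","wrist"):
    save(c,c+"0")
    cal=arm.get_calibration(c);print(c,np.round(cal["pose"],3).tolist(),np.round(cal["intrinsics"],1).tolist())
rs={}
for c in ("scene","side","wrist"):
    for q,z in Z.items():
        for r in arm.place_of(c,q)[:2]:
            print(c,q,np.round(r["point"]),round(r["conf"],2),np.round(atz(c,r["point"],z),3))
ims=[cv2.imread(f"pics/{c}0.png") for c in("scene","side","wrist")]
m=np.vstack([np.hstack(ims[:2]),np.hstack([ims[2],ims[2]*0])]);cv2.imwrite("pics/m0.png",cv2.resize(m,(800,600)))
E
```

```text
pics
0.0 [0.16294483 0.60313976 0.40394274] [-4.13224623e-01 -3.11422682e+00  2.50843065e-03] [-0.52321866  0.0343942  -0.63806058]
scene [[0.76, -0.428, 0.489, 0.871], [0.65, 0.506, -0.568, -0.397], [-0.004, 0.749, 0.662, 0.544], [0.0, 0.0, 0.0, 1.0]] [[424.2, 0.0, 256.1], [0.0, 424.2, 187.3], [0.0, 0.0, 1.0]]
side [[-0.966, 0.185, -0.179, 0.442], [-0.257, -0.647, 0.717, 0.485], [0.017, 0.739, 0.673, 0.582], [0.0, 0.0, 0.0, 1.0]] [[381.9, 0.0, 249.7], [0.0, 381.9, 192.7], [0.0, 0.0, 1.0]]
wrist [[0.261, -0.924, -0.28, 0.086], [0.965, 0.25, 0.077, 0.624], [-0.001, -0.29, 0.957, 0.384], [0.0, 0.0, 0.0, 1.0]] [[297.3, 0.0, 252.8], [0.0, 297.3, 194.2], [0.0, 0.0, 1.0]]
scene clip [242. 302.] 0.55 [ 0.647 -0.032  0.06 ]
scene cradle_a [176. 333.] 0.85 [0.638 0.053 0.13 ]
scene cradle_a [268. 246.] 0.7 [ 0.653 -0.162  0.13 ]
scene cradle_b [176. 333.] 0.85 [0.638 0.053 0.13 ]
scene cradle_b [268. 246.] 0.7 [ 0.653 -0.162  0.13 ]
scene column_mid [209. 229.] 0.8 [ 0.487 -0.023  0.022]
scene stand [268. 298.] 0.56 [ 0.647 -0.036  0.   ]
side clip [198. 216.] 0.75 [ 0.643 -0.04   0.06 ]
side cradle_a [200. 197.] 0.87 [0.645 0.046 0.13 ]
side cradle_a [132. 227.] 0.76 [ 0.658 -0.17   0.13 ]
side cradle_b [200. 197.] 0.87 [0.645 0.046 0.13 ]
side cradle_b [132. 227.] 0.76 [ 0.658 -0.17   0.13 ]
side column_mid [237. 288.] 0.93 [ 0.488 -0.01   0.022]
side column_mid [132. 228.] 0.68 [ 0.708 -0.325  0.022]
side stand [219. 211.] 0.97 [ 0.654 -0.036  0.   ]
```

View pics/m0.png

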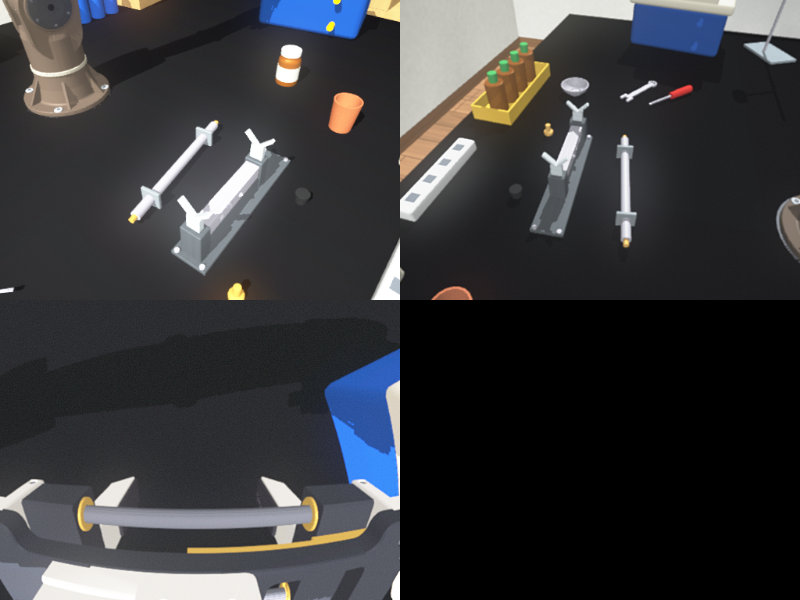

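View pics/scene0.png

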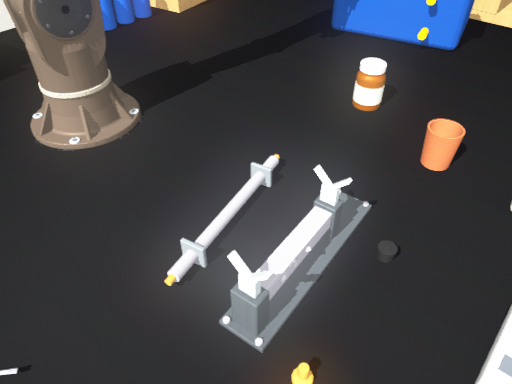

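```bash
cat >> h.py <<'E'
def plan(xyz,yaw_y):
    "tool shift & roll to put grasp point (159mm ahead) at xyz with tool y along world heading yaw_y (mod pi)"
    s=arm.observe();r=R.from_rotvec(s["ee_rot"]);M=r.as_matrix()
    t=np.array(xyz)+[0,0,.159]-s["position"]
    cur=np.arctan2(M[1,1],M[0,1]); d=(yaw_y-cur+np.pi/2)%np.pi-np.pi/2
    print("clock",round(s["clock"],2),"shift",np.round(M.T@t,4),"roll",round(-d,4),"j7",round(s["joints"][6],3),"zaxis",np.round(M[:,2],3))
E
python3 - <<'E'
from h import *
T={}
def t(n,a,b):
    x,e=tri([ray("scene",a),ray("side",b)]);T[n]=x;print(n,np.round(x,4),np.round(e,4))
t("clip",[242,302],[198,216]);t("far",[176,333],[200,197]);t("A",[268,246],[132,227]);t("col",[209,229],[237,288])
for n in["far","A"]:pass
for c in("scene","side"):
    arm.get_image(c)
    r=arm.place_of(c,"cradle_a")[:2];print(c,[ (np.round(q["point"],1),np.round(atz(c,q["point"],.13),4)) for q in r])
    r=arm.place_of(c,"column_mid")[0];print(r["point"],atz(c,r["point"],.022))
    r=arm.silhouettes(c,"column")[0];ys,xs=np.nonzero(r["region"]);
    P=np.array([atz(c,(y,x),.022)[:2] for y,x in zip(ys[::3],xs[::3])]);m=P.mean(0);w,v=np.linalg.eigh(np.cov((P-m).T));pr=(P-m)@v[:,1]
    print(c,"col",r["conf"],m,"yaw",np.degrees(np.arctan2(v[1,1],v[0,1]))%180,pr.min(),pr.max(), m+v[:,1]*(pr.min()+pr.max())/2)
plan([.647,-.036,.16],np.radians(3.8))
E
```

```text
clip [ 0.6448 -0.0345  0.062 ] [0.0037 0.0037]
far [0.6419 0.049  0.1345] [0.0015 0.0015]
A [ 0.6559 -0.1643  0.1344] [0.0012 0.0012]
col [ 0.4855 -0.0183  0.0151] [0.0032 0.0032]
scene [(array([177.9, 332.9]), array([0.6403, 0.0493, 0.13  ])), (array([266.8, 249.8]), array([ 0.6547, -0.1578,  0.13  ]))]
[208.6, 228.9] [ 0.4861982  -0.02321596  0.022     ]
scene col 0.9 [ 0.49509017 -0.04650674] yaw 101.32198436584731 -0.15582092899423172 0.20620511711257788 [ 0.4901444 -0.0218049]
side [(array([201.7, 196.5]), array([0.6446, 0.0495, 0.13  ])), (array([135. , 228.5]), array([ 0.6524, -0.1598,  0.13  ]))]
[232.1, 288.4] [ 0.48915516 -0.02264206  0.022     ]
side col 0.73 [0.4852255  0.00508358] yaw 101.23204153459767 -0.21090659409332044 0.15315585780857682 [ 0.49084993 -0.02323872]
clock 1.6 shift [-0.634  -0.491   0.0857] roll 1.2406 j7 -0.075 zaxis [ 0.  0. -1.]
```

```bash
python3 -m inch '-0.19 -0.147 0.01 0 0.09;-0.19 -0.147 0.01 0 0.09;-0.19 -0.147 0.01 0 0.09;-0.19 -0.147 0.01 0 0.09;-0.19 -0.147 0.01 0 0.09' 10
python3 -m inch '-0.19 -0.147 0.01 0 0.09;-0.19 -0.147 0.01 0 0.09;-0.19 -0.147 0.01 0 0.09;-0.19 -0.147 0.01 0 0.09;-0.19 -0.147 0.01 0 0.09'
python3 -c "
from h import *
plan([.647,-.036,.21],np.radians(3.3))"
```

```text
clock: 2.1
position: [0.3097, 0.4093, 0.3949]
ee_rot: [0.416, 3.113, 0.0]
force: [0.6, 0.4, -0.8]
width: 0.983
gripper_force: 0.0
clock: 2.6
position: [0.4545, 0.2177, 0.385]
ee_rot: [0.416, 3.113, 0.0]
force: [0.7, 0.2, 0.5]
width: 0.981
gripper_force: 0.0
clock 2.6 shift [-0.2523 -0.1943  0.0162] roll 1.2476 j7 0.821 zaxis [ 0.001 -0.    -1.   ]
```

```bash
python3 -m inch '-0.2 -0.155 0.01 0.15 0.09;-0.2 -0.155 0.01 0.3 0.09;-0.2 -0.155 0.01 0.45 0.09;-0.2 -0.155 0.01 0.6 0.09;-0.2 -0.155 0.01 0.74 0.09'
python3 - <<'E'
from h import *
plan([.647,-.036,.21],np.radians(3.3))
E
```

```text
clock: 3.1
position: [0.6049, 0.0196, 0.375]
ee_rot: [1.519, 2.749, 0.001]
force: [1.2, 0.8, 0.3]
width: 0.982
gripper_force: 0.0
clock 3.1 shift [-0.0695  0.0061  0.0061] roll 0.5037 j7 0.646 zaxis [ 0.001  0.    -1.   ]
```

```bash
python3 -m inch '-0.04 0.006 0.006 0.14 0.09;-0.07 0.006 0.006 0.28 0.09;-0.07 0.006 0.006 0.42 0.09;-0.07 0.006 0.006 0.504 0.09;-0.07 0.006 0.006 0.504 0.09'
python3 - <<'E'
from h import *
plan([.647,-.036,.21],np.radians(3.3))
save("wrist","w1")
Z=dict(clip=.06,cradle_a=.13,column_mid=.022,stand=0,button_l=0,button_r=0)
for q,z in Z.items():
    for r in arm.place_of("wrist",q)[:2]: print(q,np.round(r["point"]),round(r["conf"],2),np.round(atz("wrist",r["point"],z),4))
for q in("button_l","button_r"):
    for r in arm.look_for("wrist",q)[:2]: print(q,np.round(r["point"]),round(r["conf"],2),np.round(atz("wrist",r["point"],.06),4))
E
```

```text
clock: 3.6
position: [0.6467, -0.0346, 0.3686]
ee_rot: [-2.152, -2.289, 0.001]
force: [-0.5, 0.3, -0.2]
width: 0.98
gripper_force: 0.0
clock 3.6 shift [-0.0014  0.0003 -0.0004] roll 0.0039 j7 0.317 zaxis [-0. -0. -1.]
clip [185. 252.] 0.71 [ 0.6441 -0.0337  0.06  ]
cradle_a [ 96. 250.] 0.83 [0.6379 0.0516 0.13  ]
cradle_a [330. 253.] 0.8 [ 0.6544 -0.1605  0.13  ]
column_mid [160. 122.] 0.83 [ 0.489  -0.0227  0.022 ]
stand [173. 252.] 0.64 [ 0.6443 -0.0348  0.    ]
button_l [187. 250.] 0.61 [ 0.6432 -0.0524  0.    ]
button_r [187. 250.] 0.61 [ 0.6432 -0.0525  0.    ]
```

View pics/w1.png

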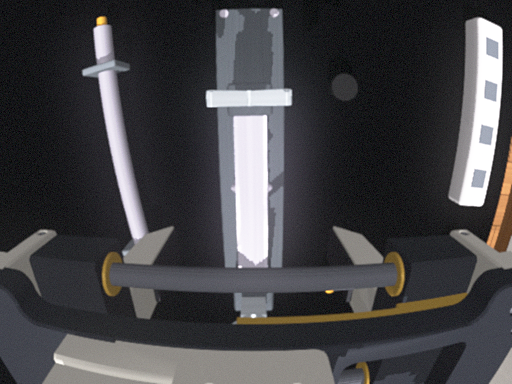

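The wrist view shows the stand vertically amid the picture, with the two snap buttons beside the sleeve at about (row 188, col 235) and (188, 269), cradle_b at row 97, and the column on the left.

```bash
python3 - <<'E'
from h import *
for p in [(188,235),(188,269)]: print(np.round(atz("wrist",p,.06),4))
g=cv2.imread("pics/w1.png",0).astype(int)
for c0,c1 in((225,245),(258,278)):
    pts=[]
    for r in list(range(122,180,4))+list(range(198,246,4)):
        d=np.abs(np.diff(cv2.GaussianBlur(g.astype(np.float32),(5,5),0)[r,c0:c1]));pts.append(atz("wrist",(r,c0+np.argmax(d)+.5),.075)[:2])
    P=np.array(pts);f=np.polyfit(P[:,1],P[:,0],1);print("edge yaw",90-np.degrees(np.arctan(f[0])),"x at y=-.036",np.polyval(f,-.036),np.std(P[:,0]-np.polyval(f,P[:,1])))
# base plate edges z=.01
for c0,c1 in((208,228),(276,292)):
    pts=[]
    for r in range(30,84,4):
        d=np.abs(np.diff(cv2.GaussianBlur(g.astype(np.float32),(5,5),0)[r,c0:c1]));pts.append(atz("wrist",(r,c0+np.argmax(d)+.5),.01)[:2])
    P=np.array(pts);f=np.polyfit(P[:,1],P[:,0],1);print("plate yaw",90-np.degrees(np.arctan(f[0])),np.polyval(f,-.036))
E
```

```text
[ 0.6277 -0.0384  0.06  ]
[ 0.662  -0.0363  0.06  ]
edge yaw 94.31404939132467 x at y=-.036 0.6282310249734422 0.0003101261143699443
edge yaw 94.95469887753158 x at y=-.036 0.659479807067997 0.00026325106303026524
plate yaw 94.65407573788842 0.6062868325437313
plate yaw 94.80071276663772 0.6824659973996711
```

```bash
python3 -c "
from h import *
plan([.6445,-.0365,.06],np.radians(4.6))"
```

```text
clock 4.05 shift [-0.0018 -0.0021  0.15  ] roll -0.0167 j7 0.319 zaxis [ 0.  0. -1.]
```

```bash
python3 -m inch '-0.002 -0.002 0.05 -0.017 0.09;-0.002 -0.002 0.1 -0.017 0.09;-0.002 -0.002 0.14 -0.017 0.09;-0.002 -0.002 0.15 -0.017 0.06;-0.002 -0.002 0.15 -0.017 0.06' 30
python3 - <<'E'
from h import *
plan([.6445,-.0365,.06],np.radians(4.6));save("wrist","w2")
E
```

```text
clock: 4.55
position: [0.6443, -0.0367, 0.218]
ee_rot: [-2.13, -2.307, 0.003]
force: [-0.0, -1.2, 0.7]
width: 0.855
gripper_force: 0.0
clock 4.55 shift [ 0.0002  0.0002 -0.001 ] roll -0.0003 j7 0.421 zaxis [-0.003 -0.    -1.   ]
```

View pics/w2.png

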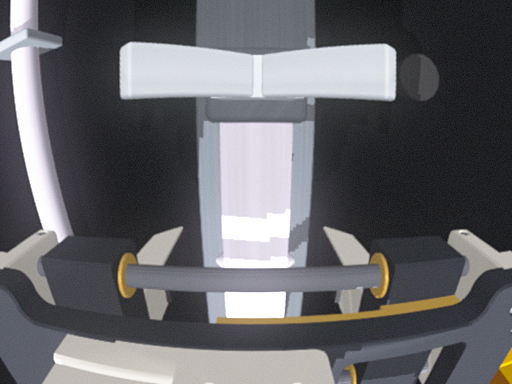

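The view is square to the sleeve: buttons show at about (262, 219) and (262, 292), centred between the fingers.

```bash
python3 -c "
from h import *
for p in [(262,220),(262,291)]: print(np.round(atz('wrist',p,.06),4))"
python3 -m inch '0 0 0 0 0.05;0 0 0 0 0.044;0 0 0 0 0.038;0 0 0 0 0.034;0 0 0 0 0.028' 30
python3 -m inch '0 0 0 0 0.02;0 0 0 0 0.02;0 0 0 0 0.02;0 0 0 0 0.02'
```

```text
[ 0.6268 -0.0408  0.06  ]
[ 0.6651 -0.0378  0.06  ]
clock: 5.1
position: [0.6448, -0.0367, 0.2194]
ee_rot: [2.13, 2.308, 0.001]
force: [-0.2, 0.6, 2.2]
width: 0.376
gripper_force: 1.9
clock: 5.5
position: [0.645, -0.0367, 0.2192]
ee_rot: [2.13, 2.308, 0.001]
force: [0.6, 0.6, 4.7]
width: 0.323
gripper_force: 30.0
```

```bash
python3 -m inch '0.001 0 0 0 0.02;0.002 0 0 0 0.02;0.003 0 0 0 0.02;0.004 0 0 0 0.02;0.005 0 0 0 0.02'
python3 -m inch '0.002 0 0 0 0.02;0.004 0 0 0 0.02;0.006 0 0 0 0.02;0.008 0 0 0 0.02;0.008 0 0 0 0.02'
```

```text
clock: 6.0
position: [0.6446, -0.0332, 0.2192]
ee_rot: [2.13, 2.305, -0.001]
force: [2.4, -6.9, 3.5]
width: 0.326
gripper_force: 30.0
clock: 6.5
position: [0.644, -0.024, 0.2192]
ee_rot: [2.13, 2.307, 0.001]
force: [1.7, -3.4, 5.1]
width: 0.324
gripper_force: 30.0
```

```bash
python3 -m inch '0.004 0 0 0 0.02;0.008 0 0 0 0.02;0.012 0 0 0 0.02;0.016 0 0 0 0.02;0.019 0 0 0 0.02'
python3 -m inch '0.0005 0 0 0 0.02;0.001 0 0 0 0.02;0.002 0 0 0 0.02;0.003 0 0 0 0.02'
```

```text
clock: 7.0
position: [0.6425, -0.0046, 0.2192]
ee_rot: [2.13, 2.308, 0.001]
force: [2.2, 0.5, 6.6]
width: 0.322
gripper_force: 30.0
clock: 7.4
position: [0.6423, -0.0027, 0.2192]
ee_rot: [2.13, 2.306, -0.0]
force: [3.8, -7.8, 4.1]
width: 0.325
gripper_force: 30.0
```

```bash
python3 -m inch '0.0005 0 0 0 0.02;0.001 0 0 0 0.02'; python3 -m inch '0.001 0 0 0 0.02;0.001 0 0 0 0.02'
```

```text
clock: 7.6
position: [0.6422, -0.0025, 0.2192]
ee_rot: [2.131, 2.305, -0.001]
force: [4.6, -8.1, 3.1]
width: 0.32
gripper_force: 30.0
clock: 7.8
position: [0.6421, -0.0017, 0.2192]
ee_rot: [2.131, 2.304, -0.001]
force: [3.5, -8.2, 3.0]
width: 0.322
gripper_force: 30.0
```

```bash
python3 -m inch '0.0005 0 0 0 0.02;0.001 0 0 0 0.02'; python3 -m inch '0.0005 0 0 0 0.02;0.001 0 0 0 0.02'
python3 - <<'E'
from h import *
a=save("scene","s1");b=cv2.imread("pics/scene0.png")[180:300,240:360];c=np.ascontiguousarray(a[180:300,240:360,::-1])
cv2.imwrite("pics/s1c.png",cv2.resize(np.hstack([b,c]),(800,400),interpolation=cv2.INTER_CUBIC))
E
```

```text
clock: 8.0
position: [0.6421, -0.0012, 0.2192]
ee_rot: [2.131, 2.304, -0.002]
force: [4.8, -10.4, 3.0]
width: 0.324
gripper_force: 30.0
clock: 8.2
position: [0.642, -0.0004, 0.2192]
ee_rot: [2.131, 2.303, -0.002]
force: [5.1, -10.1, 3.0]
width: 0.325
gripper_force: 30.0
```

View pics/s1c.png

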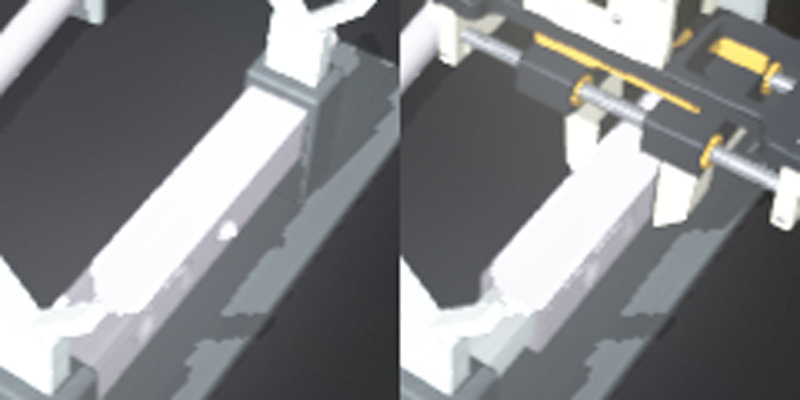

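```bash
python3 -m inch '0.001 0 0 0 0.02;0.002 0 0 0 0.02;0.003 0 0 0 0.02'; python3 -m inch '0.001 0 0 0 0.02;0.002 0 0 0 0.02;0.003 0 0 0 0.02'
```

```text
clock: 8.55
position: [0.6417, 0.0047, 0.2192]
ee_rot: [2.131, 2.307, 0.001]
force: [2.4, -4.5, 5.1]
width: 0.318
gripper_force: 30.0
clock: 8.85
position: [0.6414, 0.0078, 0.2192]
ee_rot: [2.13, 2.307, 0.001]
force: [3.0, -4.1, 5.2]
width: 0.324
gripper_force: 30.0
```

```bash
python3 -m inch '0.001 0 0 0 0.02;0.002 0 0 0 0.02;0.003 0 0 0 0.02'; python3 -m inch '0.001 0 0 0 0.02;0.002 0 0 0 0.02;0.003 0 0 0 0.02'
```

```text
clock: 9.15
position: [0.6412, 0.0108, 0.2192]
ee_rot: [2.13, 2.307, 0.001]
force: [4.0, -4.3, 4.6]
width: 0.324
gripper_force: 30.0
clock: 9.45
position: [0.641, 0.0137, 0.2192]
ee_rot: [2.13, 2.307, 0.001]
force: [3.0, -3.7, 5.0]
width: 0.323
gripper_force: 30.0
```

```bash
python3 -m inch '0.001 0 0 0 0.02;0.002 0 0 0 0.02;0.003 0 0 0 0.02'; python3 -m inch '0.001 0 0 0 0.02;0.002 0 0 0 0.02'
```

```text
clock: 9.75
position: [0.6407, 0.0167, 0.2192]
ee_rot: [2.13, 2.307, 0.001]
force: [3.1, -3.5, 5.0]
width: 0.325
gripper_force: 30.0
clock: 9.95
position: [0.6406, 0.0188, 0.2192]
ee_rot: [2.13, 2.307, 0.001]
force: [2.5, -3.8, 5.4]
width: 0.323
gripper_force: 30.0
```

```bash
python3 -m inch '0.001 0 0 0 0.02;0.002 0 0 0 0.02'; python3 -m inch '0.001 0 0 0 0.02;0.002 0 0 0 0.02'
```

```text
clock: 10.15
position: [0.6404, 0.0207, 0.2192]
ee_rot: [2.13, 2.307, 0.001]
force: [4.1, -3.8, 4.6]
width: 0.324
gripper_force: 30.0
clock: 10.35
position: [0.6403, 0.0228, 0.2192]
ee_rot: [2.13, 2.307, 0.001]
force: [3.2, -2.8, 5.6]
width: 0.321
gripper_force: 30.0
```

```bash
python3 - <<'E'
from h import *
a=save("scene","s2");c=np.ascontiguousarray(a[190:290,270:350,::-1]);cv2.imwrite("pics/s2c.png",cv2.resize(c,(480,600),interpolation=cv2.INTER_CUBIC))
E
```

```text
(no output)
```

View pics/s2c.png

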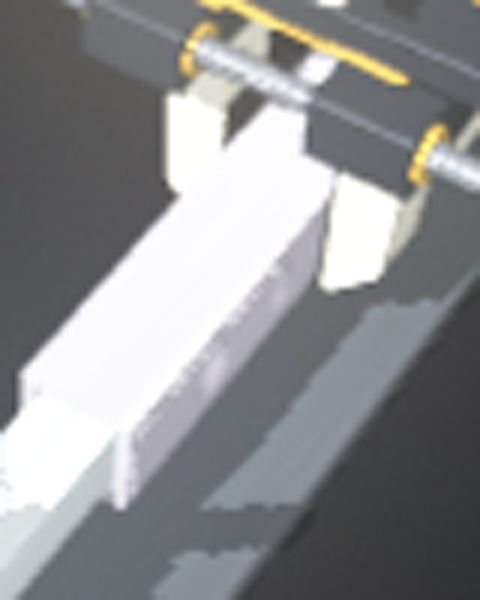

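The spot (next hole) is at crop (215, 375), some 7 mm short of the button's place (228, 354); no button is out yet.

```bash
python3 -m inch '0.001 0 0 0 0.02;0.002 0 0 0 0.02'; python3 -m inch '0.001 0 0 0 0.02;0.002 0 0 0 0.02'
```

```text
clock: 10.6
position: [0.6401, 0.0248, 0.2192]
ee_rot: [2.13, 2.307, 0.001]
force: [3.6, 1.1, 5.2]
width: 0.324
gripper_force: 30.0
clock: 10.8
position: [0.6399, 0.0281, 0.2192]
ee_rot: [-2.13, -2.309, -0.003]
force: [2.3, -0.2, 6.5]
width: 0.323
gripper_force: 30.0
```

```bash
python3 -m inch '0 0 0 0 0.02;0 0 0 0 0.02'
python3 - <<'E'
from h import *
a=save("scene","s3");b=save("side","d3")
c=np.ascontiguousarray(a[210:280,280:340,::-1]);d=np.ascontiguousarray(b[150:230,180:250,::-1])
cv2.imwrite("pics/s3c.png",np.hstack([cv2.resize(c,(400,467),interpolation=cv2.INTER_CUBIC),cv2.resize(d,(400,467),interpolation=cv2.INTER_CUBIC)]))
E
```

```text
clock: 11.0
position: [0.6399, 0.0282, 0.2192]
ee_rot: [-2.13, -2.309, -0.003]
force: [2.7, 0.9, 7.5]
width: 0.326
gripper_force: 30.0
```

View pics/s3c.png

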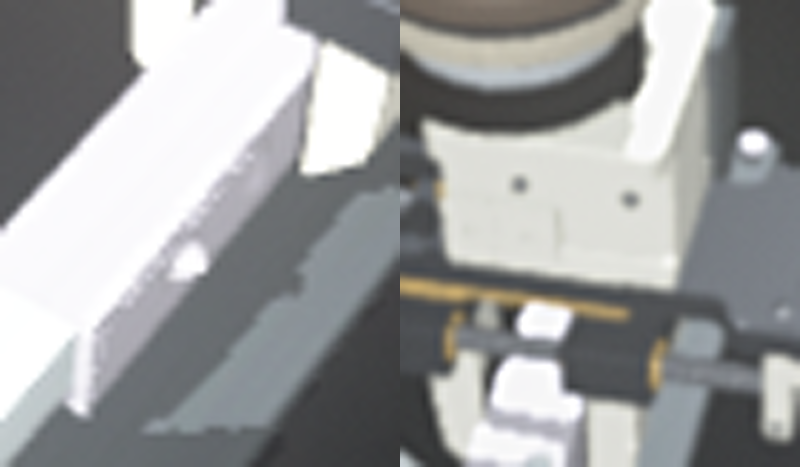

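Button_r now stands proud at crop (190, 262): it has snapped. Release, rise and check the other from above.

```bash
python3 -m inch '0 0 0 0 0.05;0 0 0 0 0.09;0 0 0 0 0.09;0 0 0 0 0.09;0 0 -0.03 0 0.09'
python3 -m inch '-0.03 0 -0.05 0 0.09;-0.05 0 -0.1 0 0.09;-0.05 0 -0.12 0 0.09;-0.05 0 -0.12 0 0.09'
python3 - <<'E'
from h import *
save("wrist","w4")
r={q:[np.round(atz("wrist",x["point"],z),4) for x in arm.place_of("wrist",q)[:2]] for q,z in(("clip",.06),("cradle_a",.13),("column_mid",.022))};print(r)
E
```

```text
clock: 11.6
position: [0.6378, 0.0275, 0.2455]
ee_rot: [-2.127, -2.305, 0.008]
force: [0.5, 0.8, 0.1]
width: 0.709
gripper_force: 0.0
clock: 12.0
position: [0.6446, -0.0251, 0.3739]
ee_rot: [2.13, 2.301, 0.008]
force: [-0.0, 0.6, -0.0]
width: 0.979
gripper_force: 0.0
{'clip': [array([ 0.64  , -0.0318,  0.06  ]), array([ 0.5114, -0.0027,  0.06  ])], 'cradle_a': [array([0.6295, 0.1176, 0.13  ])], 'column_mid': [array([ 0.4846, -0.0154,  0.022 ])]}
```

View pics/w4.png

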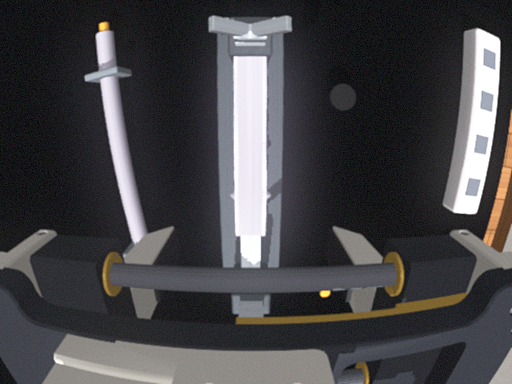

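Both buttons stand out at (195, 234) and (195, 268); cradle_b has moved out. Now above the column.

```bash
python3 -c "
from h import *
plan([.4885,-.0226,.15],np.radians(11.3))"
```

```text
clock 12.2 shift [ 0.0118 -0.154   0.0587] roll -0.1165 j7 0.319 zaxis [-0.002  0.    -1.   ]
```

```bash
python3 -m inch '0.004 -0.05 0 -0.06 0.09;0.008 -0.1 0.01 -0.117 0.09;0.012 -0.148 0.03 -0.117 0.09;0.012 -0.154 0.059 -0.117 0.09;0.012 -0.154 0.059 -0.117 0.09'
python3 - <<'E'
from h import *
plan([.4885,-.0226,.022],np.radians(11.3))
save("wrist","w5")
for q in arm.place_of("wrist","column_mid")[:2]: print(q["point"],q["conf"],np.round(atz("wrist",q["point"],.022),4))
g=cv2.imread("pics/w5.png")
r=arm.silhouettes("wrist","column")[0]["region"]
pts=[]
for row in range(0,384,4):
    xs=np.nonzero(r[row])[0]
    if len(xs)>4: a,b=atz("wrist",(row,xs[0]-.5),.022),atz("wrist",(row,xs[-1]+.5),.022); pts.append([*( (a+b)/2)[:2],np.linalg.norm(b-a)*1e3]); 
P=np.array(pts);print(np.round(P[::2],4).tolist())
k=np.abs(P[:,2]-np.median(P[:,2]))<3;f=np.polyfit(P[k,1],P[k,0],1);print("yaw",90-np.degrees(np.arctan(f[0])),"x at -.0226",np.polyval(f,-.0226),k.sum())
E
```

```text
clock: 12.7
position: [0.4857, -0.0223, 0.3066]
ee_rot: [-1.987, -2.425, 0.008]
force: [0.5, -1.1, 0.5]
width: 0.981
gripper_force: 0.0
clock 12.7 shift [-0.0011  0.0037  0.1255] roll 0.0005 j7 0.412 zaxis [-0.008  0.    -1.   ]
[192.4, 258.1] 0.63 [ 0.4932 -0.023   0.022 ]
[[0.4604, 0.1537, 8.9732], [0.4619, 0.1457, 12.5166], [0.4639, 0.138, 22.2904], [0.4654, 0.1303, 22.231], [0.4669, 0.1227, 22.1834], [0.4684, 0.1152, 22.1473], [0.4699, 0.1078, 22.1226], [0.4714, 0.1004, 22.1089], [0.4724, 0.0931, 22.9896], [0.4747, 0.0863, 47.8698], [0.4757, 0.0788, 22.1329], [0.4767, 0.0716, 21.2733], [0.4785, 0.0646, 22.2026], [0.4795, 0.0574, 23.1429], [0.481, 0.0503, 23.2071], [0.4824, 0.0432, 23.2827], [0.4838, 0.0361, 23.3697], [0.4849, 0.0289, 22.5632], [0.4863, 0.0217, 22.6697], [0.4878, 0.0145, 22.7879], [0.4893, 0.0072, 22.9181], [0.4908, -0.0002, 23.0608], [0.4923, -0.0076, 23.2164], [0.4934, -0.0152, 22.4473], [0.495, -0.0229, 22.6227], [0.497, -0.0305, 21.8619], [0.4986, -0.0384, 22.0571], [0.5003, -0.0465, 22.2669], [0.502, -0.0547, 22.492], [0.5033, -0.0632, 21.7423], [0.5056, -0.0717, 22.9915], [0.5069, -0.0807, 22.2536], [0.5088, -0.0898, 22.5363], [0.5107, -0.0991, 22.8386], [0.5199, -0.1457, 47.9217], [0.5217, -0.1571, 22.6502], [0.5247, -0.1689, 21.925]]
yaw 101.16254080311705 x at -.0226 0.49541290264364246 63
```

View pics/w5.png

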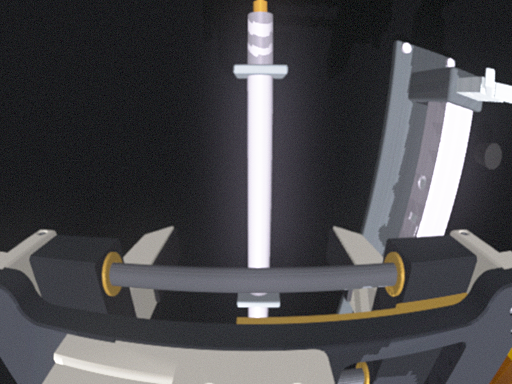

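```bash
python3 - <<'E'
from h import *
s=arm.observe()
arm.get_image("wrist")
q=arm.place_of("wrist","column_mid")[0];print(q["point"],np.round(atz("wrist",q["point"],.022),4))
r=arm.silhouettes("wrist","column")[0]["region"]
pts=[];W=[]
for row in range(0,384):
    xs=np.nonzero(r[row])[0]
    if len(xs)>4:
        a,b=atz("wrist",(row,xs[0]-.5),.022),atz("wrist",(row,xs[-1]+.5),.022); pts.append([*( (a+b)/2)[:2],np.linalg.norm(b-a)*1e3,row])
P=np.array(pts)
k=np.abs(P[:,2]-np.median(P[:,2]))<3;f=np.polyfit(P[k,1],P[k,0],1);print("yaw",90-np.degrees(np.arctan(f[0])),"x at -.0226",np.polyval(f,-.0226),k.sum())
print(P[P[:,2]>30][:,[1,3]].round(4).tolist(), "ends",P[[0,-1]])
plan([.4885,-.0226,.022],np.radians(11.2))
E
```

```text
[190.4, 254.8] [ 0.4919 -0.0223  0.022 ]
yaw 101.11009380155119 x at -.0226 0.488677867091181 253
[[0.0937, 62.0], [0.0927, 63.0], [0.0918, 64.0], [0.0909, 65.0], [0.0901, 66.0], [0.0892, 67.0], [0.0883, 68.0], [0.0874, 69.0], [0.0866, 70.0], [0.0857, 71.0], [0.0847, 72.0], [0.0839, 73.0], [0.0829, 74.0], [0.082, 75.0], [0.0811, 76.0], [-0.1379, 293.0], [-0.1392, 294.0], [-0.1406, 295.0], [-0.142, 296.0], [-0.1434, 297.0], [-0.1449, 298.0], [-0.1463, 299.0], [-0.1477, 300.0], [-0.149, 301.0], [-0.1504, 302.0]] ends [[ 4.54208077e-01  1.52330985e-01  1.16730813e+01  0.00000000e+00]
 [ 5.18374342e-01 -1.70680921e-01  1.96309392e+01  3.16000000e+02]]
clock 13.0 shift [ 0.001  -0.0021  0.1296] roll 0.0016 j7 0.411 zaxis [ 0.002 -0.    -1.   ]
```

```bash
python3 -m inch '0.001 -0.002 0.045 0 0.09;0.001 -0.002 0.09 0 0.09;0.001 -0.002 0.115 0 0.09;0.001 -0.002 0.127 0 0.09;0.001 -0.002 0.127 0 0.09' 30
python3 -m inch '0 0 0 0 0.05;0 0 0 0 0.03;0 0 0 0 0.015;0 0 0 0 0.01;0 0 0 0 0.01'
python3 -m inch '0 0 0 0 0.01;0 0 0 0 0.01;0 0 0 0 0.01;0 0 0 0 0.01'
```

```text
clock: 13.5
position: [0.4872, -0.0227, 0.1821]
ee_rot: [-1.992, -2.428, 0.002]
force: [-0.5, -0.7, 1.0]
width: 0.98
gripper_force: 0.0
clock: 14.0
position: [0.487, -0.0224, 0.1833]
ee_rot: [1.992, 2.429, 0.001]
force: [-0.4, -0.0, 0.0]
width: 0.597
gripper_force: 0.0
clock: 14.4
position: [0.4871, -0.0225, 0.1829]
ee_rot: [1.992, 2.429, 0.001]
force: [2.6, -0.2, -0.9]
width: 0.244
gripper_force: 0.8
```

```bash
python3 -m inch '0 0 0 0 0.01;0 0 0 0 0.01;0 0 0 0 0.01' 40; python3 -m inch '0 0 -0.01 0 0.01;0 0 -0.03 0 0.01;0 0 -0.06 0 0.01;0 0 -0.09 0 0.01;0 0 -0.12 0 0.01'
python3 -m inch '0 0 -0.03 0 0.01;0 0 -0.05 0 0.01;0 0 -0.05 0 0.01'
python3 - <<'E'
from h import *
plan([.6433,-.0223,.18],np.radians(4.6))
s=arm.observe();print(s["force"],s["ft_torque"])
arm.get_image("wrist")
z=s["position"][2]-.159
r=arm.silhouettes("wrist","column")[0]["region"];P=[]
for row in range(0,384):
    xs=np.nonzero(r[row])[0]
    if len(xs)>4:
        a,b=[atz("wrist",(row,c),z) for c in(xs[0]-.5,xs[-1]+.5)];P.append([*((a+b)/2)[:2],np.linalg.norm(b-a)*1e3,row])
P=np.array(P);k=np.abs(P[:,2]-22)<3;f=np.polyfit(P[k,1],P[k,0],1);print("yaw",90-np.degrees(np.arctan(f[0])),"x",np.polyval(f,-.0226),k.sum(),P[k,2][::20].round(1))
print(P[P[:,2]>32][:,[1,3]].round(4).tolist(),P[[0,-1]].round(4))
for c in("scene","side"):
    arm.get_image(c);q=arm.place_of(c,"column_mid")[0];print(c,q["conf"],np.round(atz(c,q["point"],z),4))
save("side","d6")
E
```

```text
clock: 14.7
position: [0.4871, -0.0225, 0.1829]
ee_rot: [1.992, 2.429, 0.0]
force: [1.9, 0.6, -1.8]
width: 0.225
gripper_force: 40.0
clock: 15.2
position: [0.486, -0.0227, 0.3042]
ee_rot: [-1.992, -2.428, 0.002]
force: [1.4, 0.7, -3.5]
width: 0.229
gripper_force: 40.0
clock: 15.5
position: [0.4871, -0.0229, 0.3553]
ee_rot: [1.991, 2.427, 0.005]
force: [0.4, -0.5, -5.0]
width: 0.23
gripper_force: 40.0
clock 15.5 shift [-0.03    0.1532  0.0169] roll 0.1164 j7 0.366 zaxis [ 0.004  0.001 -1.   ]
[ 0.36176392 -0.48571507 -4.96925905] [-0.08841319  0.00243974 -0.02740655]
yaw 101.20882030084329 x 0.4851925440476278 256 [21.  22.2 21.2 21.2 21.4 21.6 21.4 22.2 21.2 22.2 21.7 20.3 21.5]
[[0.0947, 21.0], [0.0946, 22.0], [0.0941, 23.0], [0.0937, 24.0], [0.0932, 25.0], [0.0927, 26.0], [0.0922, 27.0], [0.0917, 28.0], [0.0912, 29.0], [0.0907, 30.0], [0.0902, 31.0], [0.0897, 32.0], [0.0892, 33.0], [0.0888, 34.0], [0.0883, 35.0], [0.0879, 36.0], [0.0873, 37.0], [0.0869, 38.0], [0.0863, 39.0], [0.0858, 40.0], [0.0854, 41.0], [0.0849, 42.0], [0.0844, 43.0], [0.0838, 44.0], [0.0833, 45.0], [0.0828, 46.0], [0.0824, 47.0], [0.0819, 48.0], [0.0814, 49.0], [0.0809, 50.0], [0.0804, 51.0], [0.0799, 52.0], [0.0794, 53.0], [0.079, 54.0], [0.0784, 55.0]] [[ 4.59800e-01  1.04900e-01  2.10164e+01  0.00000e+00]
 [ 4.92400e-01 -5.91000e-02  1.99284e+01  3.16000e+02]]
scene 0.68 [ 0.4934 -0.0322  0.1963]
side 0.61 [ 0.4802 -0.0081  0.1963]
```

View pics/d6.png

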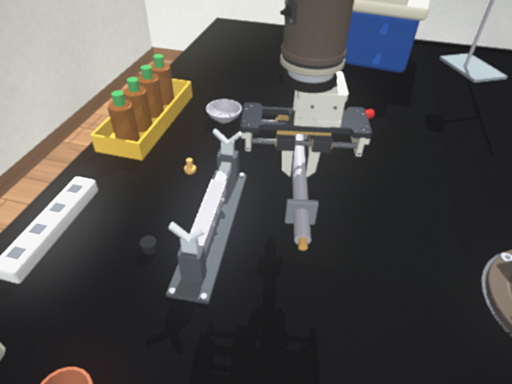

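The column hangs level in the gripper, centred between the fingers, with its near collar at (302, 212); the stand is free at left.

```bash
python3 -m inch '-0.008 0.04 0 0.04 0.01;-0.016 0.08 0 0.08 0.01;-0.024 0.12 0 0.1164 0.01;-0.03 0.145 0 0.1164 0.01;-0.03 0.153 0 0.1164 0.01'
python3 -m inch '0 0 0 0 0.01;0 0 0 0 0.01'
python3 - <<'E'
from h import *
plan([.6433,-.0223,.132],np.radians(4.6))
save("wrist","w7");s=arm.observe()
for q in arm.place_of("wrist","cradle_b")[:2]: print(q["point"],q["conf"],np.round(atz("wrist",q["point"],.13),4))
q=arm.silhouettes("wrist","column")[0];r=q["region"];z=s["position"][2]-.161;P=[]
for row in range(0,384):
    xs=np.nonzero(r[row])[0]
    if len(xs)>4:
        a,b=[atz("wrist",(row,c),z) for c in(xs[0]-.5,xs[-1]+.5)];P.append([*((a+b)/2)[:2],np.linalg.norm(b-a)*1e3,row])
P=np.array(P);k=np.abs(P[:,2]-22)<3;f=np.polyfit(P[k,1],P[k,0],1);print("yaw",90-np.degrees(np.arctan(f[0])),"x",np.polyval(f,-.0223))
a=cv2.imread("pics/w7.png")[:,:];b=save("scene","s7")[:,:,::-1]
cv2.imwrite("pics/m7.png",np.hstack([cv2.resize(a[:,100:400],(400,512)),cv2.resize(np.ascontiguousarray(b[100:356,180:380]),(400,512))]))
E
```

```text
clock: 16.35
position: [0.645, -0.0221, 0.3513]
ee_rot: [2.13, 2.309, -0.002]
force: [-0.5, -1.2, -4.3]
width: 0.229
gripper_force: 40.0
clock: 16.55
position: [0.6419, -0.0222, 0.3521]
ee_rot: [-2.13, -2.308, 0.002]
force: [-0.7, -0.1, -3.8]
width: 0.23
gripper_force: 40.0
clock 16.55 shift [-0.0002  0.0015  0.061 ] roll -0.0001 j7 0.339 zaxis [-0.002 -0.    -1.   ]
yaw 94.39657123359112 x 0.6406363756199064
```

View pics/m7.png

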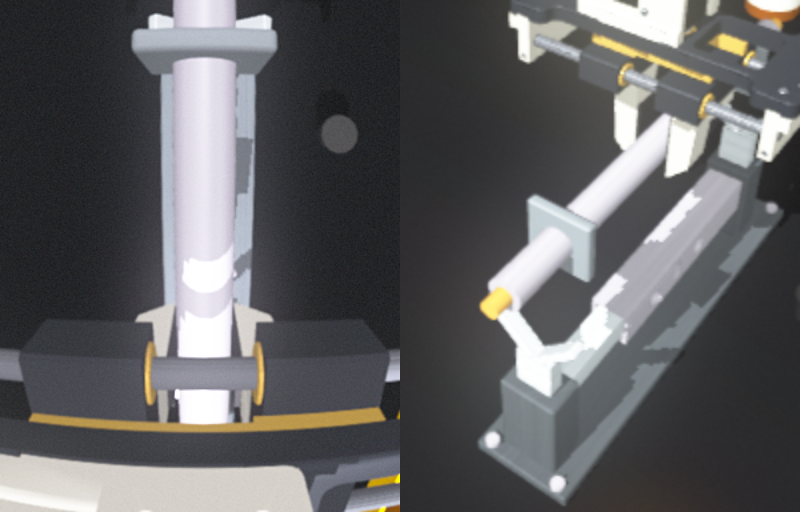

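The column (axis vertical in the left view) lies over the stand, far collar inside cradle_b; on the right the near collar sits inside cradle_a. Lowering.

```bash
python3 -m inch '0 0.001 0.015 0 0.01;0 0.001 0.03 0 0.01;0 0.001 0.042 0 0.01;0 0.001 0.05 0 0.01;0 0.001 0.05 0 0.01'
python3 -m inch '0 0 0.002 0 0.01;0 0 0.004 0 0.01;0 0 0.006 0 0.01;0 0 0.006 0 0.01'
```

```text
clock: 17.25
position: [0.6433, -0.0218, 0.3009]
ee_rot: [-2.129, -2.307, 0.003]
force: [-0.9, -0.3, -3.6]
width: 0.227
gripper_force: 40.0
clock: 17.65
position: [0.6438, -0.0219, 0.2969]
ee_rot: [2.13, 2.309, 0.0]
force: [0.2, -0.2, -3.8]
width: 0.228
gripper_force: 40.0
```

```bash
python3 -m inch '0 0 0.001 0 0.01;0 0 0.002 0 0.01;0 0 0.002 0 0.01';python3 -m inch '0 0 0.001 0 0.01;0 0 0.001 0 0.01;0 0 0.001 0 0.01'
python3 - <<'E'
from h import *
plan([.6433,-.0223,.132],np.radians(4.6));s=arm.observe();print(s["force"],s["ft_torque"])
E
```

```text
clock: 17.95
position: [0.6438, -0.0219, 0.2948]
ee_rot: [-2.13, -2.309, -0.0]
force: [0.6, -0.2, -3.5]
width: 0.229
gripper_force: 40.0
clock: 18.25
position: [0.6438, -0.0219, 0.2938]
ee_rot: [-2.13, -2.309, -0.0]
force: [-0.4, 0.4, -4.2]
width: 0.231
gripper_force: 40.0
clock 18.25 shift [-0.0003 -0.0005  0.0028] roll 0.0002 j7 0.373 zaxis [-0.  0. -1.]
[-0.42039563  0.36150825 -4.18000631] [-0.14500886  0.02254727 -0.01269586]
```

```bash
python3 -m inch '0 0 0.001 0 0.01;0 0 0.001 0 0.01';python3 -m inch '0 0 0.001 0 0.01;0 0 0.001 0 0.01';python3 -m inch '0 0 0.001 0 0.01;0 0 0.001 0 0.01'
```

```text
clock: 18.45
position: [0.6438, -0.0219, 0.2928]
ee_rot: [-2.13, -2.309, -0.0]
force: [0.6, -0.2, -3.1]
width: 0.227
gripper_force: 40.0
clock: 18.65
position: [0.6438, -0.0219, 0.2917]
ee_rot: [-2.13, -2.309, 0.0]
force: [-0.8, 0.1, -4.3]
width: 0.226
gripper_force: 40.0
clock: 18.85
position: [0.6439, -0.022, 0.2909]
ee_rot: [2.13, 2.309, 0.0]
force: [0.8, 0.3, -2.9]
width: 0.231
gripper_force: 40.0
```

```bash
python3 -m inch '0 0 0.001 0 0.01;0 0 0.001 0 0.01';python3 -m inch '0 0 0.001 0 0.01;0 0 0.001 0 0.01'; python3 -c "
from h import *
s=arm.observe();print(s['force'],s['ft_torque'])"
```

```text
clock: 19.05
position: [0.6439, -0.022, 0.2908]
ee_rot: [2.13, 2.309, 0.001]
force: [-2.7, 0.6, 6.2]
width: 0.229
gripper_force: 40.0
clock: 19.25
position: [0.6439, -0.0221, 0.2907]
ee_rot: [2.13, 2.309, 0.002]
force: [-6.3, 1.7, 14.5]
width: 0.227
gripper_force: 40.0
[-6.29979053  1.72815653 14.52557521] [ 0.18519601  1.37710032 -0.06706888]
```

```bash
python3 -m inch '0 0 -0.001 0 0.01;0 0 -0.001 0 0.01';python3 -m inch '0 0 0 0 0.025;0 0 0 0 0.03;0 0 0 0 0.04;0 0 0 0 0.06;0 0 0 0 0.09' 10;python3 -m inch '0 0 0 0 0.09;0 0 0 0 0.09;0 0 0 0 0.09;0 0 -0.02 0 0.09;0 0 -0.06 0 0.09'
python3 -m inch '0 0 -0.05 0 0.09;0 0 -0.1 0 0.09;0 -0.05 -0.12 0 0.09;0 -0.1 -0.12 0 0.09;0 -0.12 -0.12 0 0.09'
python3 - <<'E'
from h import *
a=save("scene","s8")[:,:,::-1];b=save("side","d8")[:,:,::-1]
for c in("scene","side"):
    for n in("column_mid","cradle_b"):print(c,n,[(round(q["conf"],2),np.round(atz(c,q["point"],.13),4)) for q in arm.place_of(c,n)[:2]])
cv2.imwrite("pics/m8.png",np.hstack([cv2.resize(np.ascontiguousarray(a[130:370,210:410]),(400,480)),cv2.resize(np.ascontiguousarray(b[80:320,130:330]),(400,480))]))
E
```

```text
clock: 19.45
position: [0.6439, -0.022, 0.2908]
ee_rot: [2.13, 2.309, 0.001]
force: [-3.4, 0.4, 8.2]
width: 0.227
gripper_force: 40.0
clock: 19.95
position: [0.6439, -0.0219, 0.2898]
ee_rot: [2.13, 2.309, -0.0]
force: [-0.6, 0.4, 0.2]
width: 0.536
gripper_force: 0.0
clock: 20.45
position: [0.6428, -0.0214, 0.3477]
ee_rot: [-2.127, -2.306, 0.007]
force: [0.2, 0.3, 0.8]
width: 0.958
gripper_force: 0.0
clock: 20.95
position: [0.5211, -0.033, 0.4706]
ee_rot: [-2.131, -2.307, -0.002]
force: [-0.3, 0.8, -0.6]
width: 0.979
gripper_force: 0.0
scene column_mid [(0.8, array([ 0.6427, -0.0188,  0.13  ]))]
scene cradle_b [(0.76, array([ 0.6562, -0.1589,  0.13  ])), (0.74, array([0.6354, 0.1182, 0.13  ]))]
side column_mid [(0.88, array([ 0.6446, -0.0239,  0.13  ]))]
side cradle_b [(0.94, array([0.6345, 0.117 , 0.13  ]))]
```

View pics/m8.png

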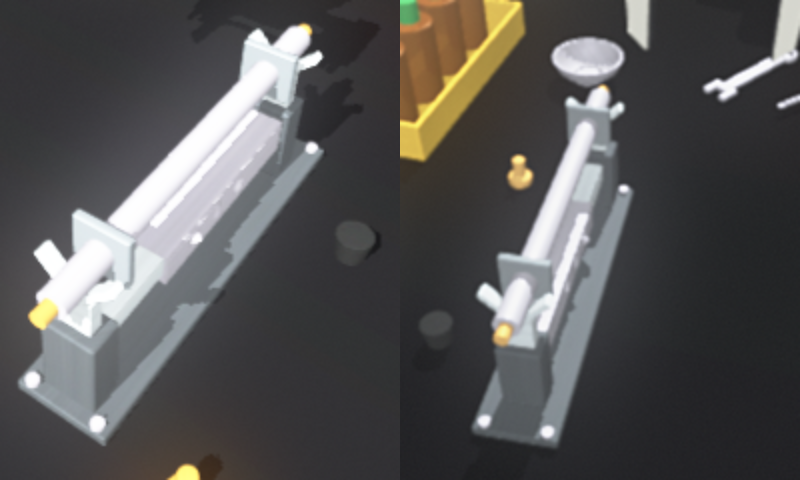

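The column rests in both Vs with its collars between them, and the button at (195, 238) is still out. The gripper is well clear.

```bash
python3 -c "
from cell import arm
print(arm.sign_off())"
```

```text
the job is handed in; nothing more can be done
None
```

The sleeve is out about 65 mm with both snap buttons locked in the next hole, the column lies in the two V cradles with both collars between them, and the job was handed in at about 21 s.

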